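Load a glazed hive-window panel under the sprung clips of a jig

ROBOT

A 7-joint arm with a two-finger parallel gripper is mounted at the origin on the work surface. World frame = base frame: x ahead of the robot, y to its left, z up, the work surface at z = 0. Lengths are in m, angles in rad, forces in N, time in s.
With the tool pointing down it reaches from about 0.425 to 0.925 m from the base axis. Payload 6.8 kg.
Tool frame: the origin (TCP) lies midway between the tips of the shut fingers; the grasp point (between the pads) lies bot.grasp_offset behind it (bot.grasp_offset is the distance from the TCP to the grasp point, in m); z points along the fingers, y is the line along which they close (so a half turn about z gives the same grasp; the last joint's range is limited). The gripper opens to 88 mm and grips with 3 to 60 N. Pads are 20 mm wide; open, the fingers measure 115 mm over their backs; the gripper's body (75 mm by 178 mm) begins 61 mm behind the grasp point.
Start: joints at [-1.335, 0.477, 0.022, 1.555, -0.011, 1.109, -0.083], TCP at [0.228, 0.636, 0.223] pointing down, gripper open.
Joint ranges: [-2.96, 2.96], [-0.34, 2.1], [-1.41, 1.46], [0.24, 2.44], [-1.37, 4.51], [0.17, 1.92], [-2.96, 2.96]. Speed limits (rad/s): [2.39, 2.39, 3.14, 3.14, 3.14, 3.14, 3.14].

INTERFACE

Orientations are given as a unit quaternion [x, y, z, w].
In Python, from workcell import bot, eyes gives the robot as it stands.
- The arm moves only by the tool carry_out, never from a script. Its argument "moves" is text: rows parted by semicolons, each of 7 numbers parted by spaces: the turn, a rotation vector about the tool's x, y, z in degrees, then the shift along the tool's x, y, z in mm, then the opening, from 0 (shut) to 1 (fully open). In form: rx ry rz dx dy dz grip; .... A call has 1 to 10 rows; each row is the pose to reach, as a shift and turn from the pose commanded when the call began, along the tool's axes at that moment; what a row does not reach only later rows make up. A row lasts 1/10 s, in which the tool goes at most 50 mm and 8.59 degrees, less where a joint would pass 70% of its speed; a pose out of reach is approached as far as the arm can. A call with a gripper value outside its range is refused whole. The fingers move at their own pace and stop on an object; the grip force is fixed at half the most. Time passes only in rows, so rows that repeat a pose let the fingers close. It gives the time, the measured TCP pose, the force, the opening and the grip force at its end, in the units of the state.
- bot.sense(): the state, without advancing time (a new reading comes with each control period).
- eyes.snapshot(name): name is "scene" or "top" or "wrist"; returns (picture, depth): 480x640x3 uint8, red, green, blue; 480x640 float32, m along the optical axis (not along the pixel's ray), 0 where there is no reading.
- eyes.get_calibration(name): a dict with "intrinsics" (3x3 intrinsics, pixels), "R" (3x3) and "t" (3): a world point X has camera coordinates R X + t. Camera axes: x right, y down, z forward; pixel columns grow to the right and rows downward; lengths in m; the calibration is good to about 2 mm. A picture is of the moment at which its call begins: read the wrist's pose just before it. get_calibration takes no time and is no camera call; for the wrist camera it gives the pose at the moment of the call.
- bot.job_done(): hands the job in; it is judged then, once.
The state is a dict: "t": time; "q": joint angles; "qd": joint speeds; "joint_torque": joint torques, N m; "eef_pos": TCP position; "eef_rot": TCP orientation; "ft_force": force on the tool from outside, world axes, zero at the start; "ft_torque": the same for the moment, N m; "grip_width": finger opening in m; "finger_force": force on a finger pad.
Only numpy, scipy, OpenCV 4.12 (cv2) and the standard library are available. Lean on these libraries where they do the work, as an engineer would, in place of code of your own. Each camera call takes 0.05 s, during which the arm holds its last target. There are 200 camera calls.

TASK

Pick up the small glazed panel, lay it flat on the bed at the open end of the clip jig, and slide it in, flat on the bed, so that its front bar itself lifts both sprung clips and they snap down onto the glass behind it; finish with a firm push of about 12 N that seats it against the brass stop, then let go and leave it clipped in. Feel your way: never push or press on the panel with more than about 20 N in any direction, do not touch the clips with the robot, and do not knock the other things about.

Things in the scene. Friction and masses are not known exactly. Their poses are not given: they have to be found in the camera images.
- panel: Glazed panel, wooden frame with a glass pane, 110 (x) x 90 (y) mm, loose, about 160 g, starts flat on the bench. Origin: centre of its underside; z up, +x towards the front edge, which goes in first. Bars 11 mm high: front bar 10 mm wide in x with a rounded top, sides 8, rear 24. The pane is 5 mm thick, flush with the underside, so its top lies 6 mm below the bars' tops.
- panel_front (a point): Bottom middle of the panel's front edge, 55 mm ahead of the panel's origin; same axes as the panel.
- panel_grip (a point): Middle of the wooden grip block on the panel's rear bar, 43 mm behind and 35 mm above the panel's origin. The block is 22 (x) x 30 (y) mm and stands from 11 to 47 mm above the panel's underside. Only this panel has glass and a block.
- jig: Clip jig, fixed; cork-lined bed 220 (x) x 124 (y) mm, its top 18 mm above the bench. Origin: centre of its underside; +x is the way the panel slides in, z up; the open end is at x = -110 mm. Two side rails, 10 mm above the bed, run from x = -12 to 48 mm, 94 mm apart inside (2 mm to spare each side of the panel), flared ahead of that to 103 mm apart at x = -40 mm.
- stop: Rigid brass stop bar across the bed, 80 mm wide, 9 mm high above the bed. Origin: on the bed, in the middle of the face that the panel's front edge meets (jig x = 45 mm); same axes as the jig. With the panel home, the panel's origin is at jig x = -10 mm.
- clip_left (a joint): Angle (rad) of the left (+y of the jig) sprung steel clip, 14 mm wide, centred at jig y = 22 mm, hinged behind the stop (hinge at jig x = 98 mm, 19 mm above the bed). 0 = down, nothing beneath; about 0.05 = nose on the glass; about 0.13 = riding on the panel's front bar.
- clip_right (a joint): The same for the right clip, at jig y = -22 mm. The panel meets the lips 33 mm short of the stop; together the clips resist by 4 N at first, rising to 9 to 15 N at about 17 mm short (more if the hand also bears down on the bed), then less; they snap down onto the glass between 10 and 5 mm short of the stop.
- nose_left (a point): Underside of the left clip's nose, at jig x = 28 mm, 1.5 mm above the bed when nothing is beneath it. From the nose an upturned lip rises towards the incoming panel, to about jig x = 0 and 17 mm above the bed.
- nose_right (a point): The same of the right clip.
- bare_frame: Empty wooden frame 120 x 100 x 22 mm, loose bystander; origin: centre of its underside.
- spray_can: Grey spray can, 60 mm across, 170 mm tall, loose bystander.
- glue_jar: Amber jar, 64 mm across, 75 mm tall, loose bystander.
- nail_box: Open cardboard nail box 110 x 75 x 35 mm, loose bystander.
- slat: Dark wooden slat 220 x 22 x 10 mm, loose bystander.
There are look-alikes about, which are no part of the job. Leave any turquoise look-alike of the panel alone.

How it is judged:
On the way, in this order (a step that is already met when the one before it is completed fails the run):
1. the panel's front bar is under both clips and has lifted them (value of joint each of clip_left, clip_right above 0.1 rad and x of panel_front in the frame of jig above 0.01 m and z of panel_front in the frame of jig below 0.022 m), for 0.05 s.
2. both clips have snapped down onto the glass and the panel is pushed firmly against the stop (value of joint each of clip_left, clip_right below 0.085 rad and x of panel_front in the frame of stop above -0.0015 m and contact force between panel and stop above 6 N), for 0.1 s.
At the end, for the whole second after the job is handed in: The panel lies flat on the bed (within 2 mm and 0.03 rad), square in the rails (within 0.05 rad), its front edge within 2 mm of the brass stop, both clips down on the glass (0.025 to 0.085 rad), at rest and let go (x of panel_front in the frame of stop above -0.002 m and z of panel_front in the frame of stop below 0.002 m and angle between the x axis of panel and the x axis of jig, either way round below 0.05 rad and angle between panel's own z axis and vertical below 0.03 rad and value of joint clip_left between 0.025 and 0.085 rad and value of joint clip_right between 0.025 and 0.085 rad and linear speed of panel below 0.01 m/s); the robot touches nothing.
It fails at once if the panel is forced against the jig and its clips with more than 40 N (contact force between panel and jig above 40 N).
It fails at once if the panel is rammed against the stop with more than 22 N (contact force between panel and stop above 22 N).
It fails at once if the robot touches a clip with more than 1 N (contact force between any of the arm, the fingers and clip_left above 1 N or contact force between any of the arm, the fingers and clip_right above 1 N).
It fails at once if the panel is tipped up by more than 35 degrees (angle between panel's own z axis and vertical above 0.61 rad).
It fails at once if a bystander is shifted by more than 40 mm (distance of any of bare_frame, spray_can, glue_jar, nail_box, slat from where it was at the start of the episode above 0.04 m).
It also fails if it takes over 67 s, if anything falls off the work surface, if the arm or the gripper's body presses on something with over 40 N, if the wrist force passes 120 N, or if a joint passes its speed limit or range.

## Working session

There is one attempt and no reset: what is moved stays moved. The work goes in short steps, Python scripts to look and compute and a tool call to move; the robot and the scene stay as the last step left them, time stands still between calls to the robot, and variables do not carry over. Pictures are saved under pics/ and viewed, at most 10 in all, crops included, and the job is handed in when it is done.

Besides the shell and the picture viewer there is one more tool, called after "Emit:" as name(argument=value, ...), one argument or row to a line, values as JSON. carry_out: Moves the arm, as the interface text tells. Its arguments: {"type":"object","properties":{"moves":{"type":"string"}},"required":["moves"]}

```bash
mkdir -p pics; ls; cat > h.py <<'E'
import numpy as np, cv2
from workcell import bot, eyes
from scipy.spatial.transform import Rotation as Ro
def snap(n,f=None):
    c=eyes.get_calibration(n); im,d=eyes.snapshot(n)
    c={k:np.array(v,float) for k,v in c.items() if k in("intrinsics","R","t")}
    if f: cv2.imwrite(f,cv2.cvtColor(im,cv2.COLOR_RGB2BGR)); np.savez(f+'.npz',im=im,d=d,**c)
    return im,d,c
def load(f):
    z=np.load(f+'.npz'); return z['im'],z['d'],z
def cloud(d,c):
    v,u=np.mgrid[:d.shape[0],:d.shape[1]]
    r=np.stack([u,v,np.ones_like(u)],-1)@np.linalg.inv(c['intrinsics']).T*d[...,None]
    return (r-c['t'])@c['R']
def ray(u,v,z,c):
    o=-c['R'].T@c['t']; r=c['R'].T@np.linalg.inv(c['intrinsics'])@np.array([u,v,1.]); return o+r*(z-o[2])/r[2]
def proj(X,c):
    p=c['intrinsics']@(c['R']@np.array(X)+c['t']); return p[:2]/p[2]
E
python3 - <<'E'
from h import *
s=bot.sense(); print(s['t'],s['eef_pos'],s['eef_rot'],s['ft_force'],s['grip_width'],bot.grasp_offset)
for n in("scene","top"):
    im,d,c=snap(n,f'pics/{n}0.png'); print(n,-c['R'].T@c['t'],c['R'][2])
E
```

```text
pics
0.0 [0.22732493 0.63493232 0.22169979] [ 1.71027016e-01  9.85265927e-01 -8.97231696e-04 -9.16844016e-05] [ 0.59341722 -0.46872097 -0.77683201] 0.08815584850120693 0.0187
scene [ 1.075971   -0.84224671  0.87526928] [-0.38475228  0.65589475 -0.6494365 ]
top [0.4003942  0.00485327 1.12064402] [ 0.16284441 -0.00248511 -0.98664863]
```

View pics/top0.png

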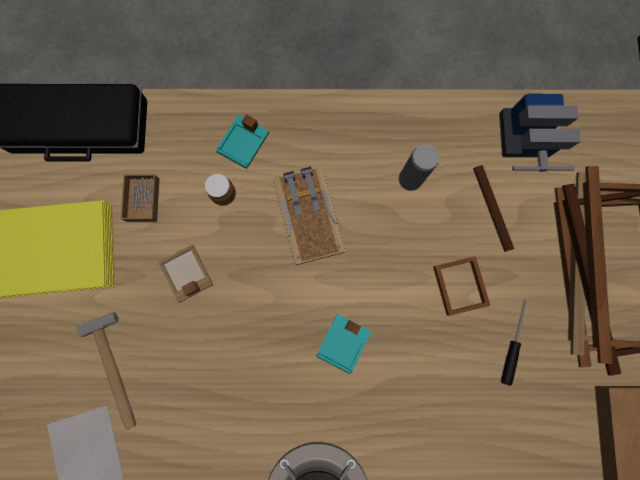

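View pics/scene0.png

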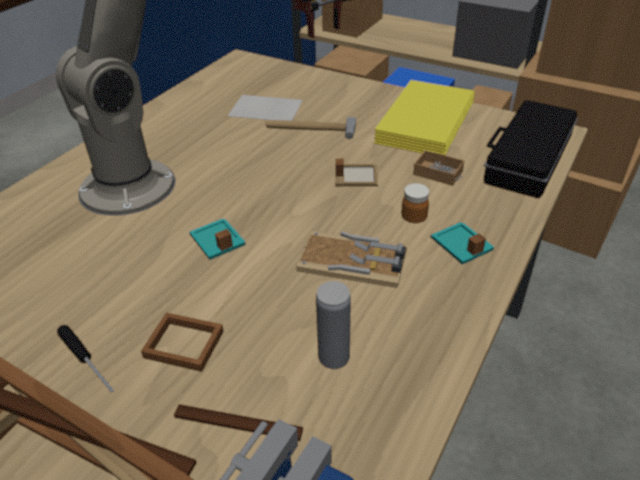

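Candidates for the panel in the top picture are:
- (186,273): wood frame, pale glass and a block
- (243,141) and (344,343): turquoise look-alikes
- (461,286): bare frame, with no glass or block

By the description I choose (186,273). The jig is near (310,215), with its open end lower right at about (320,258) and the clips at the top.

```bash
python3 - <<'E'
from h import *
im,d,c=load('pics/top0.png'); P=cloud(d,c)
print('tcp px',proj([.227,.635,.222],c),'base',proj([0,0,0],c))
s=load('pics/scene0.png');print('scene tcp',proj([.227,.635,.222],s[2]))
for u,v in [(186,268),(190,288),(243,145),(320,250),(300,195),(344,343),(461,262),(420,160),(218,188),(140,200),(493,208)]:
    print(u,v,P[v,u].round(3))
cr=im[150:310,120:360]; cv2.imwrite('pics/crop1.png',cv2.resize(cr[...,::-1],(800,533),interpolation=cv2.INTER_CUBIC))
# panel height map
X=P
for name,(u0,u1,v0,v1),lo,hi in [('panel',(150,225,235,310),.006,.016),('block',(150,225,235,310),.035,.06),('jigbed',(265,355,160,275),.013,.022),('jigrail',(265,355,160,275),.0245,.032)]:
    m=np.zeros(d.shape,np.uint8); m[v0:v1,u0:u1]=1
    m=m.astype(bool)&(X[...,2]>lo)&(X[...,2]<hi)&(d>0)
    q=X[m][:,:2].astype(np.float32)
    r=cv2.minAreaRect(q*1000); print(name,len(q),q.mean(0),r,X[m][:,2].mean())
E
```

```text
tcp px [-28.01258043 411.08681149] base [317.58911724 497.5693973 ]
scene tcp [323.93716997  32.13522374]
186 268 [0.512 0.315 0.004]
190 288 [0.462 0.292 0.046]
243 145 [0.821 0.187 0.004]
320 250 [ 0.554 -0.006  0.022]
300 195 [0.687 0.043 0.027]
344 343 [ 0.337 -0.062  0.003]
461 262 [ 0.525 -0.338  0.026]
420 160 [ 0.725 -0.216  0.172]
218 188 [0.69  0.23  0.076]
140 200 [0.68  0.436 0.003]
493 208 [ 0.659 -0.429  0.008]
panel 959 [0.5011305  0.31602913] ((503.44342041015625, 316.8946533203125), (131.73031616210938, 157.89120483398438), 89.93746185302734) 0.009612715325793322
block 146 [0.46214113 0.29509687] ((462.0342712402344, 295.745849609375), (22.59009552001953, 31.200868606567383), 27.26266860961914) 0.046038607115787576
jigbed 3484 [0.6271909  0.02016178] ((641.3125, 23.25360870361328), (220.09559631347656, 124.11388397216797), 14.90107536315918) 0.018194801059218804
jigrail 399 [0.6617575  0.02872751] ((649.7485961914062, 21.65044403076172), (202.2507781982422, 122.83236694335938), 10.431143760681152) 0.028131529827319517
```

View pics/crop1.png

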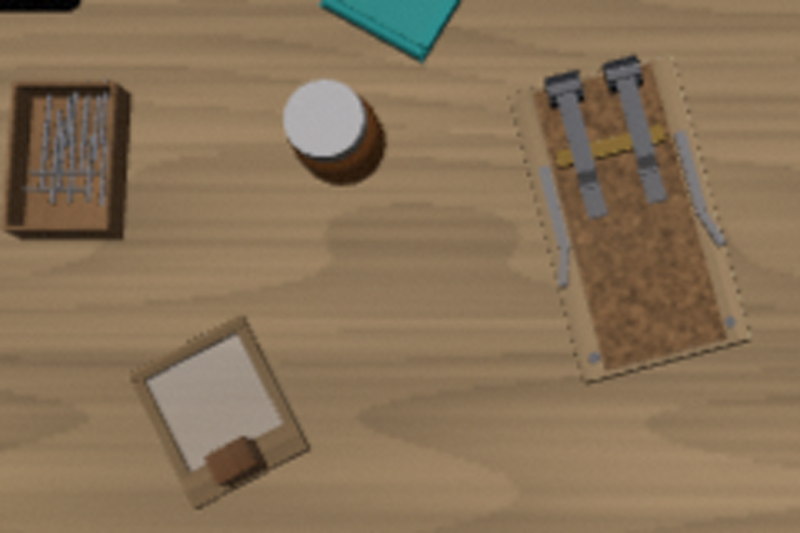

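The crop shows the pale glass pane in a wooden frame at about (215,410), with the brown block on the rear bar at (235,460). This is the right panel, and its front points up-left. Sizes check out: block 22.6 x 31 at z 46 mm, jig 220 x 124 at z 18 mm. I'll move above the block for a close look.

```bash
cat >> h.py <<'E'
def go(x,y,z,yaw):
    """print move for TCP at x,y,z pointing down, with tool y at yaw+90 deg (panel yaw), from present measured pose"""
    s=bot.sense(); R=Ro.from_quat(s['eef_rot'])
    X=-np.array([np.cos(np.radians(yaw)),np.sin(np.radians(yaw)),0]); Z=np.array([0,0,-1.]); T=Ro.from_matrix(np.stack([X,np.cross(Z,X),Z],1))
    print('rot',(R.inv()*T).as_rotvec(degrees=True).round(2),'mm',(R.inv().apply(np.array([x,y,z])-s['eef_pos'])*1000).round(2))
def st():
    s=bot.sense(); R=Ro.from_quat(s['eef_rot']).as_matrix(); x=-R[:,0]
    print('t',round(s['t'],2),'pos',s['eef_pos'].round(4),'yaw',np.degrees(np.arctan2(x[1],x[0])).round(2),'tilt',np.degrees(R[:2,2]).round(2),'F',s['ft_force'].round(2),'M',s['ft_torque'].round(2),'w',s['grip_width'].round(4),s['finger_force'],'q',s['q'].round(2))
E
python3 -c "
from h import *
st();go(.462,.2957,.15,27.3)"
```

```text
Traceback (most recent call last):
  File "h.py", line 26, in st
    print('t',round(s['t'],2),'pos',s['eef_pos'].round(4),'yaw',np.degrees(np.arctan2(x[1],x[0])).round(2),'tilt',np.degrees(R[:2,2]).round(2),'F',s['ft_force'].round(2),'M',s['ft_torque'].round(2),'w',s['grip_width'].round(4),s['finger_force'],'q',s['q'].round(2))
                                                                                                                                                                                                          ^^^^^^^^^^^^^^^^^^^^^
AttributeError: 'float' object has no attribute 'round'
```

```bash
sed -i "s/s\['grip_width'\].round(4)/round(s['grip_width'],4)/" h.py
python3 -c "
from h import *
st();go(.462,.2957,.15,27.3)"
```

```text
t 0.1 pos [0.2274 0.635  0.2218] yaw -19.7 tilt [-0.02 -0.09] F [ 0.22 -0.05 -0.46] M [-0.04  0.02 -0.03] w 0.0877 0.0 q [-1.34  0.48  0.02  1.56 -0.01  1.11 -0.08]
rot [-9.0e-02 -3.0e-02 -4.7e+01] mm [-335.26 -240.27   72.23]
```

Emit:
carry_out(
  moves="0 0 -5 -34 -24 7 1;0 0 -10 -67 -48 14 1;0 0 -16 -101 -72 21 1;0 0 -22 -134 -96 29 1;0 0 -28 -168 -120 36 1;0 0 -34 -201 -144 43 1;0 0 -40 -235 -168 50 1;0 0 -44 -269 -192 58 1;0 0 -47 -302 -216 65 1;0 0 -47 -335 -240 72 1",
)

```text
t: 1.1
eef_pos: [0.4626, 0.2949, 0.1502]
eef_rot: [-0.237, 0.972, -0.0, -0.0]
ft_force: [0.8, 1.0, -0.0]
grip_width: 0.0877
finger_force: 0.0
```

Emit:
carry_out(
  moves="0 0 0 0 0 0 1;0 0 0 0 0 0 1;0 0 0 0 0 0 1",
)

```text
t: 1.4
eef_pos: [0.4613, 0.2979, 0.1507]
eef_rot: [-0.237, 0.972, 0.0, -0.0]
ft_force: [0.4, 0.5, -0.2]
grip_width: 0.0876
finger_force: 0.0
```

```bash
python3 - <<'E'
from h import *
st(); im,d,c=snap('wrist','pics/w1.png'); P=cloud(d,c)
m=(abs(P[...,2]-.047)<.006)&(np.linalg.norm(P[...,:2]-[.462,.296],axis=-1)<.04)&(d>0)
q=P[m][:,:2].astype(np.float32)*1000; print(len(q),cv2.minAreaRect(q),P[m][:,2].mean())
E
```

```text
t 1.4 pos [0.4613 0.2979 0.1507] yaw 27.39 tilt [-0.02  0.04] F [ 0.36  0.49 -0.25] M [ 0.04 -0.01  0.02] w 0.0876 0.0 q [-0.66  0.36 -0.04  1.93  0.02  0.86  1.35]
1603 ((462.11798095703125, 294.23455810546875), (22.55834197998047, 30.147363662719727), 29.385639190673828) 0.04679525982723664
```

View pics/w1.png

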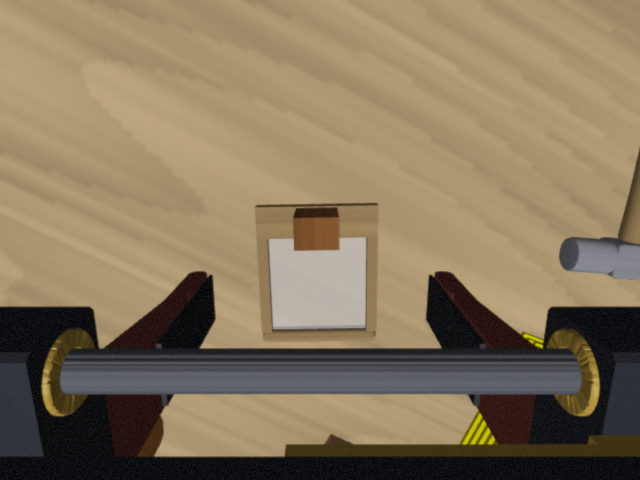

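The wrist picture shows the panel square to the fingers with the block at (316,228), mid-gap. The block measures (0.462, 0.2945), so I go down onto it.

```bash
python3 -c "
from h import *
st();go(.462,.2948,.0175,28)"
```

```text
t 1.45 pos [0.4611 0.2982 0.1508] yaw 27.44 tilt [-0.01  0.04] F [ 0.15  0.67 -0.53] M [ 0.11  0.01 -0.06] w 0.0877 0.0 q [-0.66  0.36 -0.04  1.93  0.02  0.86  1.35]
rot [ 0.05  0.01 -0.56] mm [  0.82  -3.56 133.25]
```

Emit:
carry_out(
  moves="0 0 -0.5 1 -3 20 1;0 0 -0.5 1 -3 45 1;0 0 -0.5 1 -3 70 1;0 0 -0.5 1 -3 85 1;0 0 -0.5 1 -3 85 1;0 0 -0.5 1 -3 85 1;0 0 -0.5 1 -3 85 1",
)

```text
t: 2.15
eef_pos: [0.4629, 0.2946, 0.0667]
eef_rot: [-0.241, 0.971, 0.0, 0.001]
ft_force: [1.0, -0.0, 0.3]
grip_width: 0.0879
finger_force: 0.0
```

```bash
python3 -c "
from h import *
st();go(.462,.2948,.0175,28)"
```

```text
t 2.15 pos [0.4629 0.2946 0.0667] yaw 27.86 tilt [0.08 0.08] F [ 0.96 -0.    0.26] M [0.07 0.02 0.01] w 0.0879 0.0 q [-0.65  0.47 -0.04  1.98  0.03  0.68  1.35]
rot [ 0.03  0.11 -0.14] mm [ 0.76  0.54 49.24]
```

Emit:
carry_out(
  moves="0 0 0 0 0 15 1;0 0 0 0 0 30 1;0 0 0 0 0 42 1;0 0 0 0 0 49 1;0 0 0 0 0 49 1;0 0 0 0 0 49 1",
)

```text
t: 2.75
eef_pos: [0.4628, 0.2937, 0.017]
eef_rot: [-0.24, 0.971, 0.0, 0.0]
ft_force: [-0.3, -0.0, 0.6]
grip_width: 0.088
finger_force: 0.0
```

Emit:
carry_out(
  moves="0 0 0 0 0 0 0.6;0 0 0 0 0 0 0.4;0 0 0 0 0 0 0.2;0 0 0 0 0 0 0.1;0 0 0 0 0 0 0.1;0 0 0 0 0 0 0.1;0 0 0 0 0 0 0.1;0 0 0 0 0 0 0.1",
)

```text
t: 3.55
eef_pos: [0.4624, 0.2936, 0.0166]
eef_rot: [-0.24, 0.971, 0.0, -0.0]
ft_force: [0.2, 0.4, 0.8]
grip_width: 0.0298
finger_force: 29.8
```

```bash
python3 -c "
from h import *
st()"
```

```text
t 3.55 pos [0.4624 0.2936 0.0166] yaw 27.81 tilt [-0.01  0.  ] F [0.2  0.38 0.79] M [ 0.09  0.04 -0.01] w 0.0298 29.767767190933228 q [-0.65  0.55 -0.04  2.01  0.03  0.58  1.35]
```

Emit:
carry_out(
  moves="0 0 0 0 0 -10 0.1;0 0 0 0 0 -25 0.1;0 0 0 0 0 -45 0.1;0 0 0 0 0 -65 0.1;0 0 0 0 0 -80 0.1;0 0 0 0 0 -85 0.1;0 0 0 0 0 -85 0.1;0 0 0 0 0 -85 0.1",
)

```text
t: 4.35
eef_pos: [0.4621, 0.2931, 0.1011]
eef_rot: [-0.24, 0.971, -0.0, -0.0]
ft_force: [-0.1, 1.2, -1.7]
grip_width: 0.03
finger_force: 29.8
```

```bash
python3 -c "
from h import *
st();go(.525,-.008,.102,14.9)"
```

```text
t 4.35 pos [0.4621 0.2931 0.1011] yaw 27.8 tilt [-0.04 -0.04] F [-0.06  1.25 -1.66] M [0.01 0.03 0.01] w 0.03 29.76143181324005 q [-0.65  0.42 -0.04  1.97  0.02  0.76  1.36]
rot [-0.02 -0.06 12.9 ] mm [  84.79 -295.74   -0.71]
```

Emit:
carry_out(
  moves="0 0 1 5 -15 0 0.1;0 0 2 13 -45 0 0.1;0 0 4 23 -80 0 0.1;0 0 6 34 -120 0 0.1;0 0 8 46 -160 0 0.1;0 0 10 57 -200 0 0.1;0 0 11 69 -240 0 0.1;0 0 12 77 -270 0 0.1;0 0 13 82 -288 0 0.1;0 0 13 85 -296 0 0.1",
)

```text
t: 5.35
eef_pos: [0.525, -0.0104, 0.1012]
eef_rot: [-0.127, 0.992, -0.0, -0.001]
ft_force: [0.3, -0.5, -1.2]
grip_width: 0.0301
finger_force: 29.8
```

Emit:
carry_out(
  moves="0 0 0 0 0 0 0.1;0 0 0 0 0 0 0.1;0 0 0 0 0 0 0.1",
)

```text
t: 5.65
eef_pos: [0.5252, -0.006, 0.1016]
eef_rot: [-0.13, 0.991, 0.0, -0.0]
ft_force: [0.9, 0.2, -1.3]
grip_width: 0.0296
finger_force: 29.8
```

```bash
python3 - <<'E'
from h import *
st(); snap('scene','pics/s2.png'); im,d,c=snap('top','pics/t2.png'); P=cloud(d,c)
im,d,c=snap('wrist','pics/w2.png'); 
st()
E
```

```text
t 5.65 pos [ 0.5252 -0.006   0.1016] yaw 14.97 tilt [-0.02  0.05] F [ 0.94  0.19 -1.27] M [ 0.05  0.06 -0.06] w 0.0296 29.76158916950226 q [-0.17  0.39  0.08  2.02 -0.05  0.73  1.77]
t 5.8 pos [ 0.5253 -0.0067  0.1017] yaw 14.92 tilt [-0.    0.02] F [-0.56 -0.38 -0.59] M [ 0.07 -0.    0.01] w 0.0295 29.761384427547455 q [-0.17  0.39  0.08  2.02 -0.05  0.73  1.77]
```

View pics/w2.png

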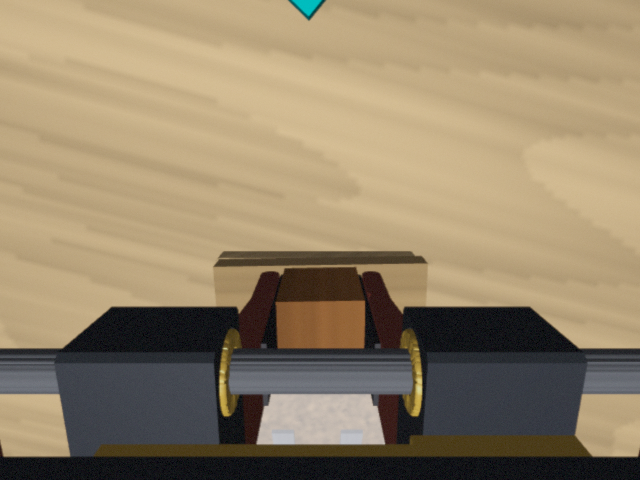

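The wrist picture shows the block held squarely, with the rear bar level at (320,260). Next I check the panel's front and the jig from outside.

```bash
python3 - <<'E'
from h import *
a=cv2.imread('pics/s2.png')[150:330,230:470]; b=cv2.imread('pics/t2.png')[140:320,220:460]
cv2.imwrite('pics/c2.png',np.vstack([cv2.resize(x,(400*1,300),interpolation=cv2.INTER_CUBIC) for x in(a,b)]))
for f in('s2','t2'):
    im,d,c=load(f'pics/{f}.png');P=cloud(d,c)
    X=np.array([np.cos(np.radians(14.9)),np.sin(np.radians(14.9))]);Y=np.array([-X[1],X[0]])
    p=np.stack([(P[...,:2]-[.6413,.0233])@X,(P[...,:2]-[.6413,.0233])@Y,P[...,2]],-1)
    m=(d>0)&(p[...,0]>-.1)&(p[...,0]<.0)&(abs(p[...,1])<.06)&(p[...,2]>.075)&(p[...,2]<.105)
    q=p[m]; print(f,len(q)); 
    if len(q): print(np.percentile(q,[1,50,99],axis=0).round(4))
    for x0 in np.arange(-.1,0,.01):
        k=q[(q[:,0]>=x0)&(q[:,0]<x0+.01)]
        if len(k)>3: print(x0.round(3),len(k),k[:,1].min().round(4),k[:,1].max().round(4),k[:,2].min().round(4),k[:,2].max().round(4))
E
```

```text
s2 1123
[[-0.0993 -0.0466  0.0844]
 [-0.0606 -0.0015  0.0904]
 [-0.0229  0.0452  0.0981]]
-0.1 144 -0.0477 0.0472 0.0843 0.0995
-0.09 140 -0.0482 0.0475 0.0818 0.0994
-0.08 144 -0.0485 0.0458 0.0826 0.0983
-0.07 143 -0.045 0.045 0.0846 0.0985
-0.06 143 -0.0474 0.046 0.0833 0.0989
-0.05 151 -0.0461 0.0476 0.0836 0.0989
-0.04 119 -0.0469 0.0452 0.0846 0.0981
-0.03 139 -0.0455 0.0473 0.0833 0.0981
t2 0
```

View pics/c2.png

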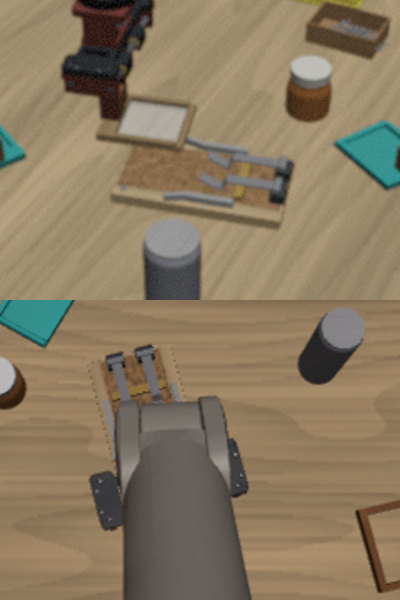

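The panel hangs level above the open end of the bed. Measured in jig axes its front is at x -22 mm and its sides at y ±46 mm, so it is centred. Next I cross-check the jig in the scene view and compute the lowering move.

```bash
python3 - <<'E'
from h import *
for f,lo,hi in(('scene0',.013,.0225),('s2',.013,.0225)):
    im,d,c=load(f'pics/{f}.png');P=cloud(d,c)
    m=(d>0)&(abs(P[...,2]-.018)<.004)&(np.linalg.norm(P[...,:2]-[.6413,.0233],axis=-1)<.14)
    m=cv2.morphologyEx(m.astype(np.uint8),cv2.MORPH_OPEN,np.ones((2,2)))>0
    print(f,cv2.minAreaRect(P[m][:,:2].astype(np.float32)*1000),P[m][:,2].mean())
st();go(.525,-.0072,.037,14.9)
E
```

```text
scene0 ((794.2278442382812, -397.24505615234375), (226.8441925048828, 1028.671142578125), 19.903135299682617) 0.0200666811459224
s2 ((794.809814453125, -399.23486328125), (227.10440063476562, 1024.5328369140625), 19.903139114379883) 0.020957093067949923
t 5.8 pos [ 0.5253 -0.0067  0.1017] yaw 14.92 tilt [-0.    0.02] F [-0.56 -0.38 -0.59] M [ 0.07 -0.    0.01] w 0.0295 29.761384427547455 q [-0.17  0.39  0.08  2.02 -0.05  0.73  1.77]
rot [0.02 0.   0.02] mm [ 0.42 -0.4  64.66]
```

Emit:
carry_out(
  moves="0 0 0 0 0 10 0.1;0 0 0 0 0 25 0.1;0 0 0 0 0 40 0.1;0 0 0 0 0 52 0.1;0 0 0 0 0 60 0.1;0 0 0 0 0 63 0.1;0 0 0 0 0 63 0.1;0 0 0 0 0 63 0.1",
)

```text
t: 6.6
eef_pos: [0.5257, -0.008, 0.039]
eef_rot: [-0.129, 0.992, -0.0, 0.0]
ft_force: [0.1, 0.2, -1.2]
grip_width: 0.0301
finger_force: 29.8
```

```bash
python3 - <<'E'
from h import *
st()
im,d,c=snap('scene','pics/s3.png');P=cloud(d,c)
X=np.array([np.cos(np.radians(14.9)),np.sin(np.radians(14.9))]);Y=np.array([-X[1],X[0]])
p=np.stack([(P[...,:2]-[.6413,.0233])@X,(P[...,:2]-[.6413,.0233])@Y,P[...,2]],-1)
m=(d>0)&(abs(p[...,2]-.018)<.005)&(abs(p[...,0])<.13)&(abs(p[...,1])<.075)
m=cv2.erode(cv2.dilate(m.astype(np.uint8),np.ones((3,3))),np.ones((3,3)))>0
q=p[m&(abs(p[...,2]-.018)<.006)]
print(len(q),np.median(q[:,2]))
for x in(-.1,-.06,0,.04,.08): 
    k=q[abs(q[:,0]-x)<.006]; print(x,np.percentile(k[:,1],[1,99]).round(4))
for y in(-.055,-.03,0,.03,.055):
    k=q[abs(q[:,1]-y)<.004]; print('y',y,k[:,0].min().round(4),k[:,0].max().round(4))
go(.525,-.0072,.0346,14.9)
cv2.imwrite('pics/c3.png',cv2.resize(im[210:310,270:430,::-1],(800,500),interpolation=cv2.INTER_CUBIC))
E
```

```text
t 6.6 pos [ 0.5257 -0.008   0.039 ] yaw 14.8 tilt [0.04 0.  ] F [ 0.11  0.22 -1.22] M [0.02 0.07 0.02] w 0.0301 29.7614648938179 q [-0.16  0.49  0.07  2.06 -0.06  0.6   1.78]
1875 0.017816292975694748
-0.1 [-0.067   0.0235]
-0.06 [-0.0668  0.0113]
0 [-0.0653  0.0466]
0.04 [-0.0653  0.0451]
0.08 [-0.0654  0.0581]
y -0.055 -0.1099 0.1077
y -0.03 -0.0236 0.1081
y 0 -0.0229 0.1073
y 0.03 -0.0788 0.0845
y 0.055 -0.0343 0.1077
rot [-0.01  0.06 -0.11] mm [0.66 0.96 4.55]
```

View pics/c3.png

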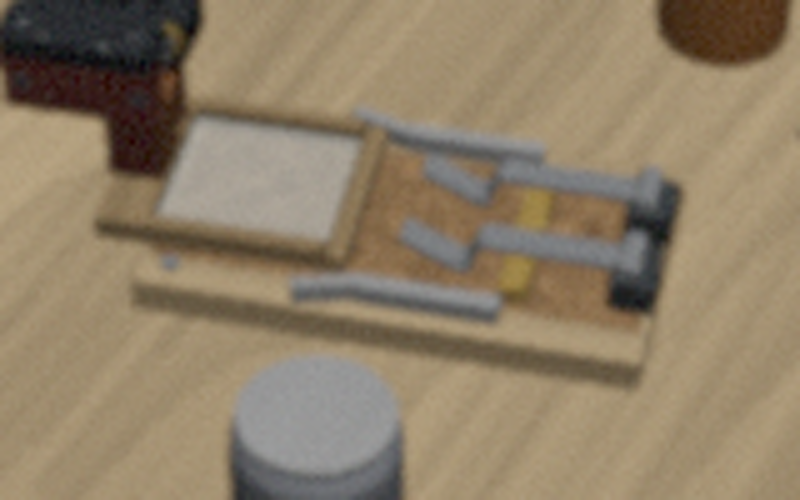

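The picture shows the panel flat, just above the bed and square. Its front bar at (355,195) is between the rail flares (300,285) and (365,115), clear of the lips at (405,230) and (430,165). I lower it gently.

Emit:
carry_out(
  moves="0 0 0 0 0.5 1.5 0.1;0 0 0 0 0.5 3 0.1;0 0 0 0 0.5 4 0.1;0 0 0 0 0.5 4 0.1;0 0 0 0 0.5 4 0.1",
)

```text
t: 7.15
eef_pos: [0.5253, -0.0074, 0.0347]
eef_rot: [-0.129, 0.992, 0.0, 0.0]
ft_force: [0.1, 0.6, -0.9]
grip_width: 0.0297
finger_force: 29.8
```

```bash
cat >> h.py <<'E'
def jg():
    s=bot.sense(); a=np.radians(14.9); X=np.array([np.cos(a),np.sin(a),0]);Y=np.array([-X[1],X[0],0]); r=s['eef_pos']-[.6413,.0233,.018]
    F=s['ft_force']; print('front x',round(r@X*1000+98,1),'y',round(r@Y*1000,1),'z',round(r[2]*1000-16.6,1),'F jig',(F@X).round(2),(F@Y).round(2),F[2].round(2),'t',s['t'])
E
python3 -c "
from h import *
st();jg()"
```

```text
t 7.15 pos [ 0.5253 -0.0074  0.0347] yaw 14.8 tilt [0.01 0.  ] F [ 0.1   0.6  -0.94] M [0.05 0.04 0.03] w 0.0297 29.76361244916916 q [-0.16  0.5   0.07  2.06 -0.06  0.59  1.78]
front x -22.0 y 0.1 z 0.1 F jig 0.25 0.55 -0.94 t 7.15
```

Almost down. I feel for the bed in half-millimetre steps.

Emit:
carry_out(
  moves="0 0 0 0 0 0.3 0.1;0 0 0 0 0 0.6 0.1;0 0 0 0 0 0.6 0.1;0 0 0 0 0 0.6 0.1",
)

```text
t: 7.55
eef_pos: [0.5253, -0.0074, 0.0346]
eef_rot: [-0.129, 0.992, 0.0, 0.0]
ft_force: [-1.9, -0.0, 5.7]
grip_width: 0.0301
finger_force: 29.8
```

```bash
python3 -c "
from h import *
jg()"
```

```text
front x -22.0 y 0.1 z 0.0 F jig -1.87 0.47 5.65 t 7.55
```

Contact on the bed at 5.7 N. I ease off a little and slide towards the lips.

Emit:
carry_out(
  moves="0 0 0 0 0 -0.3 0.1;0 0 0 -3 0 -0.3 0.1;0 0 0 -6 0 -0.3 0.1;0 0 0 -9 0 -0.3 0.1;0 0 0 -12 0 -0.3 0.1;0 0 0 -15 0 -0.3 0.1;0 0 0 -18 0 -0.3 0.1;0 0 0 -18 0 -0.3 0.1",
)

```text
t: 8.35
eef_pos: [0.5427, -0.0033, 0.0346]
eef_rot: [-0.129, 0.992, -0.0, -0.0]
ft_force: [-2.6, -1.5, 5.5]
grip_width: 0.0301
finger_force: 29.8
```

```bash
python3 -c "
from h import *
jg();st()"
```

```text
front x -4.1 y -0.3 z 0.0 F jig -2.91 -0.75 5.52 t 8.35
t 8.35 pos [ 0.5427 -0.0033  0.0346] yaw 14.77 tilt [-0.01 -0.02] F [-2.62 -1.47  5.52] M [-0.15  0.5  -0.03] w 0.0301 29.75589483976364 q [-0.17  0.52  0.07  2.02 -0.06  0.61  1.78]
```

Emit:
carry_out(
  moves="0 0 0 0 0 -0.3 0.1;0 0 0 -3 0 -0.3 0.1;0 0 0 -6 0 -0.3 0.1;0 0 0 -9 0 -0.3 0.1;0 0 0 -12 0 -0.3 0.1;0 0 0 -12 0 -0.3 0.1",
)

```text
t: 8.95
eef_pos: [0.555, 0.0002, 0.0346]
eef_rot: [-0.129, 0.992, -0.0, 0.0]
ft_force: [-1.0, -1.2, 1.9]
grip_width: 0.0301
finger_force: 29.7
```

```bash
python3 -c "
from h import *
jg();st()"
```

```text
front x 8.6 y -0.2 z 0.0 F jig -1.3 -0.9 1.94 t 8.95
t 8.95 pos [5.55e-01 2.00e-04 3.46e-02] yaw 14.79 tilt [ 0.05 -0.  ] F [-1.02 -1.2   1.94] M [-0.36  0.1  -0.11] w 0.0301 29.73798304796219 q [-0.17  0.53  0.07  1.99 -0.06  0.62  1.77]
```

Light contact and no side load. I enter the clips at 1.5 mm per row.

Emit:
carry_out(
  moves="0 0 0 -1.5 0 0 0.1;0 0 0 -3 0 0 0.1;0 0 0 -4.5 0 0 0.1;0 0 0 -6 0 0 0.1;0 0 0 -7.5 0 0 0.1;0 0 0 -9 0 0 0.1;0 0 0 -9 0 0 0.1",
)

```text
t: 9.65
eef_pos: [0.5606, 0.0023, 0.0346]
eef_rot: [-0.129, 0.992, 0.0, -0.002]
ft_force: [-10.2, -2.0, 11.8]
grip_width: 0.0298
finger_force: 30.0
```

```bash
python3 -c "
from h import *
jg();st()"
```

```text
front x 14.6 y 0.4 z -0.0 F jig -10.38 0.66 11.84 t 9.65
t 9.65 pos [0.5606 0.0023 0.0346] yaw 14.82 tilt [-0.27 -0.02] F [-10.2   -2.03  11.84] M [-0.46  1.82 -0.08] w 0.0298 30.000244975090027 q [-0.17  0.54  0.07  1.97 -0.06  0.63  1.77]
```

Force 10 N along, but the hand is bearing down 12 N. I lift by 0.5 mm and go on.

Emit:
carry_out(
  moves="0 0 0 0 0 -0.3 0.1;0 0 0 -0.5 0 -0.5 0.1;0 0 0 -1 0 -0.6 0.1;0 0 0 -1 0 -0.6 0.1",
)

```text
t: 10.05
eef_pos: [0.5617, 0.0027, 0.0346]
eef_rot: [-0.129, 0.992, 0.0, -0.002]
ft_force: [-6.3, -1.3, 5.5]
grip_width: 0.0297
finger_force: 30.0
```

```bash
python3 -c "
from h import *
jg();st()"
```

```text
front x 15.8 y 0.5 z 0.0 F jig -6.45 0.35 5.49 t 10.05
t 10.05 pos [0.5617 0.0027 0.0346] yaw 14.81 tilt [-0.24 -0.02] F [-6.32 -1.32  5.49] M [-0.39  1.28 -0.05] w 0.0297 29.99824047088623 q [-0.17  0.54  0.07  1.97 -0.06  0.64  1.77]
```

Emit:
carry_out(
  moves="0 0 0 -1 0 -0.1 0.1;0 0 0 -2 0 -0.3 0.1;0 0 0 -3 0 -0.4 0.1;0 0 0 -4 0 -0.5 0.1;0 0 0 -4 0 -0.5 0.1",
)

```text
t: 10.55
eef_pos: [0.5651, 0.0037, 0.0347]
eef_rot: [-0.129, 0.992, 0.0, -0.003]
ft_force: [-7.4, -1.9, 3.5]
grip_width: 0.0296
finger_force: 30.0
```

```bash
python3 -c "
from h import *
jg();st()"
```

```text
front x 19.3 y 0.6 z 0.1 F jig -7.64 0.04 3.55 t 10.55
t 10.55 pos [0.5651 0.0037 0.0347] yaw 14.82 tilt [-0.31 -0.02] F [-7.39 -1.93  3.55] M [-0.45  1.38 -0.05] w 0.0296 29.997661113739014 q [-0.17  0.55  0.07  1.96 -0.06  0.64  1.77]
```

Emit:
carry_out(
  moves="0 0 0 -1 0 0 0.1;0 0 0 -2 0 -0.1 0.1;0 0 0 -3 0 -0.1 0.1;0 0 0 -4 0 -0.2 0.1;0 0 0 -5 0 -0.2 0.1;0 0 0 -5 0 -0.2 0.1",
)

```text
t: 11.15
eef_pos: [0.5687, 0.0047, 0.0348]
eef_rot: [-0.129, 0.992, 0.0, -0.004]
ft_force: [-11.5, -2.1, 5.6]
grip_width: 0.0297
finger_force: 30.0
```

```bash
python3 -c "
from h import *
jg();st()"
```

```text
front x 23.0 y 0.7 z 0.2 F jig -11.66 0.98 5.59 t 11.15
t 11.15 pos [0.5687 0.0047 0.0348] yaw 14.82 tilt [-0.44 -0.04] F [-11.52  -2.06   5.59] M [-0.57  1.91  0.02] w 0.0297 30.00058203935623 q [-0.17  0.55  0.07  1.95 -0.06  0.65  1.77]
```

Emit:
carry_out(
  moves="0 0 0 -1 0 -0.1 0.1;0 0 0 -2 0 -0.2 0.1;0 0 0 -3 0 -0.3 0.1;0 0 0 -4 0 -0.4 0.1;0 0 0 -4 0 -0.4 0.1",
)

```text
t: 11.65
eef_pos: [0.5715, 0.0054, 0.0349]
eef_rot: [-0.129, 0.992, 0.0, -0.005]
ft_force: [-12.4, -2.7, 6.6]
grip_width: 0.03
finger_force: 30.0
```

```bash
python3 -c "
from h import *
jg();st()"
```

```text
front x 25.9 y 0.7 z 0.3 F jig -12.69 0.6 6.56 t 11.65
t 11.65 pos [0.5715 0.0054 0.0349] yaw 14.81 tilt [-0.56 -0.06] F [-12.42  -2.69   6.56] M [-0.65  2.4  -0.01] w 0.03 30.002471208572388 q [-0.18  0.56  0.07  1.94 -0.06  0.66  1.77]
```

Emit:
carry_out(
  moves="0 -0.2 0 -1 0 0 0.1;0 -0.4 0 -2 0 -0.1 0.1;0 -0.5 0 -3 0 -0.1 0.1;0 -0.5 0 -3 0 -0.1 0.1",
)

```text
t: 12.05
eef_pos: [0.5755, 0.0066, 0.0346]
eef_rot: [-0.129, 0.992, 0.001, 0.001]
ft_force: [-6.3, -1.7, -4.1]
grip_width: 0.0298
finger_force: 30.0
```

```bash
python3 -c "
from h import *
jg();st()"
```

```text
front x 30.1 y 0.8 z 0.0 F jig -6.54 0.0 -4.09 t 12.05
t 12.05 pos [0.5755 0.0066 0.0346] yaw 14.82 tilt [0.05 0.09] F [-6.32 -1.68 -4.09] M [-0.52  1.47 -0.1 ] w 0.0298 29.9988055229187 q [-0.17  0.56  0.07  1.94 -0.07  0.64  1.77]
```

Past the peak. I lower the hand 0.3 mm and go on gently.

Emit:
carry_out(
  moves="0 0 0 -0.5 0 0.3 0.1;0 0 0 -1 0 0.3 0.1;0 0 0 -2 0 0.3 0.1;0 0 0 -3 0 0.3 0.1;0 0 0 -3 0 0.3 0.1",
)

```text
t: 12.55
eef_pos: [0.584, 0.0085, 0.0363]
eef_rot: [-0.129, 0.992, 0.001, 0.006]
ft_force: [3.5, 0.5, -5.4]
grip_width: 0.03
finger_force: 30.0
```

```bash
python3 -c "
from h import *
jg();st()"
```

```text
front x 38.9 y 0.5 z 1.7 F jig 3.48 -0.36 -5.41 t 12.55
t 12.55 pos [0.584  0.0085 0.0363] yaw 14.85 tilt [0.66 0.18] F [ 3.46  0.55 -5.41] M [ 0.16 -0.35  0.04] w 0.03 29.999146163463593 q [-0.18  0.56  0.07  1.93 -0.07  0.64  1.77]
```

Snapped forward to 6 mm short. The rear has lifted slightly (1.7 mm, 0.66°), so I lower and level it.

Emit:
carry_out(
  moves="0 0.2 0 0 0 0.4 0.1;0 0.4 0 0 0 0.8 0.1;0 0.6 0 0 0 1.2 0.1;0 0.6 0 0 0 1.5 0.1;0 0.6 0 0 0 1.5 0.1",
)

```text
t: 13.05
eef_pos: [0.5843, 0.0085, 0.0357]
eef_rot: [-0.129, 0.992, 0.0, 0.001]
ft_force: [5.2, 3.6, -0.3]
grip_width: 0.0302
finger_force: 30.0
```

```bash
python3 -c "
from h import *
jg();st()"
```

```text
front x 39.1 y 0.3 z 1.1 F jig 5.98 2.15 -0.35 t 13.05
t 13.05 pos [0.5843 0.0085 0.0357] yaw 14.84 tilt [0.13 0.03] F [ 5.23  3.61 -0.35] M [ 0.84 -1.25  0.1 ] w 0.0302 30.00235676765442 q [-0.18  0.57  0.07  1.92 -0.07  0.66  1.77]
```

Emit:
carry_out(
  moves="0 0 0 -0.5 0 0.3 0.1;0 0 0 -1 0 0.6 0.1;0 0 0 -2 0 0.8 0.1;0 0 0 -3 0 1 0.1;0 0 0 -3 0 1 0.1",
)

```text
t: 13.55
eef_pos: [0.5838, 0.0083, 0.0346]
eef_rot: [-0.129, 0.992, 0.0, -0.002]
ft_force: [-5.3, 2.4, 14.2]
grip_width: 0.0297
finger_force: 30.0
```

```bash
python3 - <<'E'
from h import *
jg();st()
im,d,c=snap('scene','pics/s4.png')
cv2.imwrite('pics/c4.png',cv2.resize(im[210:310,270:430,::-1],(800,500),interpolation=cv2.INTER_CUBIC))
E
```

```text
front x 38.6 y 0.2 z -0.0 F jig -4.54 3.71 14.17 t 13.55
t 13.55 pos [0.5838 0.0083 0.0346] yaw 14.8 tilt [-0.25 -0.03] F [-5.34  2.42 14.17] M [0.57 0.75 0.2 ] w 0.0297 30.006038546562195 q [-0.18  0.57  0.07  1.92 -0.07  0.66  1.77]
```

View pics/c4.png

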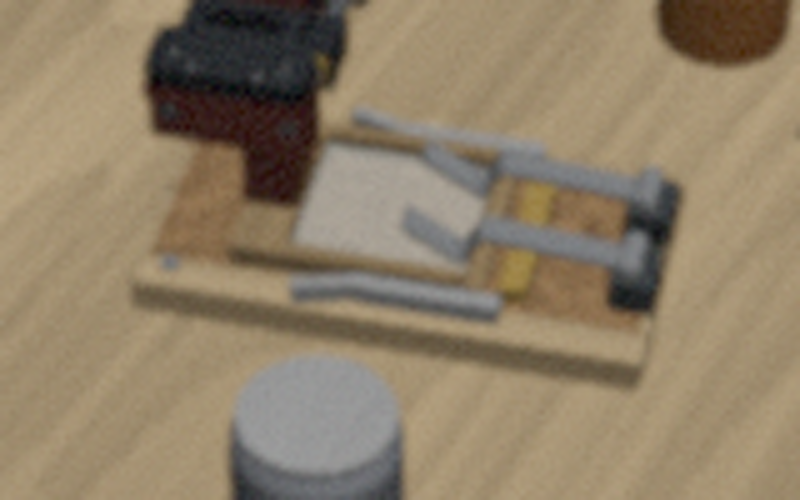

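The picture shows both clip noses at (475,245) and (490,185) behind the front bar, with a small gap left to the brass. I shed the downward force and advance to the stop.

Emit:
carry_out(
  moves="0 0 0 0 0.3 -0.4 0.1;0 0 0 0 0.5 -0.8 0.1;0 0 0 -1 0.5 -0.8 0.1;0 0 0 -2 0.5 -0.8 0.1;0 0 0 -2 0.5 -0.8 0.1",
)

```text
t: 14.1
eef_pos: [0.5849, 0.0084, 0.0346]
eef_rot: [-0.128, 0.992, -0.0, -0.003]
ft_force: [-5.0, 0.4, 10.0]
grip_width: 0.0301
finger_force: 30.0
```

```bash
python3 -c "
from h import *
jg();st()"
```

```text
front x 39.6 y 0.1 z -0.0 F jig -4.77 1.66 9.99 t 14.1
t 14.1 pos [0.5849 0.0084 0.0346] yaw 14.76 tilt [-0.34 -0.08] F [-5.03  0.37  9.99] M [0.23 0.85 0.12] w 0.0301 30.002151131629944 q [-0.18  0.57  0.08  1.91 -0.06  0.67  1.76]
```

Emit:
carry_out(
  moves="0 -0.2 0 0 0.2 -0.3 0.1;0 -0.3 0 -1 0.2 -0.6 0.1;0 -0.3 0 -2 0.2 -0.6 0.1;0 -0.3 0 -2 0.2 -0.6 0.1",
)

```text
t: 14.5
eef_pos: [0.585, 0.0084, 0.0346]
eef_rot: [-0.128, 0.992, -0.0, -0.002]
ft_force: [-8.3, -1.3, 10.4]
grip_width: 0.0298
finger_force: 30.0
```

```bash
python3 -c "
from h import *
jg();st()"
```

```text
front x 39.7 y 0.1 z -0.0 F jig -8.33 0.82 10.38 t 14.5
t 14.5 pos [0.585  0.0084 0.0346] yaw 14.74 tilt [-0.26 -0.05] F [-8.26 -1.35 10.38] M [-0.12  1.63  0.12] w 0.0298 30.002946853637695 q [-0.18  0.57  0.07  1.91 -0.07  0.66  1.76]
```

```bash
python3 - <<'E'
from h import *
im,d,c=snap('scene','pics/s5.png')
a=np.radians(14.9);X=np.array([np.cos(a),np.sin(a)]);Y=np.array([-X[1],X[0]])
P=cloud(d,c);p=np.stack([(P[...,:2]-[.6413,.0233])@X,(P[...,:2]-[.6413,.0233])@Y,P[...,2]],-1)
hsv=cv2.cvtColor(im,cv2.COLOR_RGB2HSV)
k=(d>0)&(abs(p[...,0])<.12)&(abs(p[...,1])<.06)
# brass
b=k&(hsv[...,1]>140)&(hsv[...,0]>18)&(hsv[...,0]<32)&(p[...,0]>.03)&(p[...,0]<.07)
print('brass',b.sum(),np.percentile(p[b],[3,50,97],axis=0).round(4))
for y in(-.036,-.03,-.005,0,.005,.035):
    r=k&(abs(p[...,1]-y)<.003)&(p[...,0]>.02)&(p[...,0]<.065)
    i=np.argsort(p[r][:,0]); print(y,[(round(q[0]*1e3,1),round(q[2]*1e3,1),tuple(map(int,h))) for q,h in zip(p[r][i],hsv[r][i])][::2])
r=k&(p[...,2]>.025)&(p[...,2]<.034)&(p[...,1]<-.03)&(p[...,1]>-.044)&(p[...,0]<-.03)
print('rear',np.percentile(p[r][:,0],[0,2,5]).round(4))
cv2.imwrite('pics/c5.png',cv2.resize(im[235:285,350:390+20,::-1],(720,600),interpolation=cv2.INTER_CUBIC))
E
```

```text
brass 15 [[ 0.0453 -0.0434  0.0225]
 [ 0.0521 -0.0358  0.0258]
 [ 0.0552  0.0191  0.0276]]
-0.036 [(np.float64(21.3), np.float64(26.8), (17, 75, 142)), (np.float64(27.6), np.float64(27.5), (17, 75, 122)), (np.float64(32.0), np.float64(29.4), (19, 90, 130)), (np.float64(35.6), np.float64(26.6), (17, 90, 141)), (np.float64(37.6), np.float64(23.5), (18, 97, 126)), (np.float64(38.3), np.float64(20.2), (16, 91, 123)), (np.float64(39.2), np.float64(43.8), (15, 13, 117)), (np.float64(43.9), np.float64(27.4), (20, 132, 141)), (np.float64(44.6), np.float64(21.6), (20, 135, 138)), (np.float64(47.0), np.float64(26.7), (21, 134, 158)), (np.float64(48.6), np.float64(24.5), (21, 140, 157)), (np.float64(51.1), np.float64(27.1), (21, 132, 159)), (np.float64(52.7), np.float64(27.9), (21, 138, 153)), (np.float64(53.5), np.float64(22.3), (20, 150, 119)), (np.float64(55.1), np.float64(26.8), (20, 134, 135)), (np.float64(55.7), np.float64(23.0), (19, 136, 114)), (np.float64(55.9), np.float64(17.4), (16, 121, 122)), (np.float64(57.2), np.float64(16.6), (15, 113, 122)), (np.float64(61.7), np.float64(18.7),
[... 3847 characters left out ...]
27.6), (20, 135, 151)), (np.float64(49.1), np.float64(21.1), (20, 108, 153)), (np.float64(51.9), np.float64(28.8), (22, 140, 155)), (np.float64(54.1), np.float64(26.3), (20, 128, 147)), (np.float64(62.5), np.float64(19.2), (14, 55, 139))]
0.035 [(np.float64(21.2), np.float64(23.2), (19, 31, 116)), (np.float64(21.6), np.float64(31.4), (16, 96, 114)), (np.float64(23.6), np.float64(27.7), (17, 71, 104)), (np.float64(25.7), np.float64(27.2), (18, 75, 99)), (np.float64(27.8), np.float64(30.7), (19, 73, 116)), (np.float64(39.3), np.float64(17.9), (13, 73, 112)), (np.float64(55.3), np.float64(17.2), (17, 113, 122)), (np.float64(59.9), np.float64(19.3), (14, 96, 125))]
rear [-0.0719 -0.0713 -0.0702]
```

View pics/c5.png

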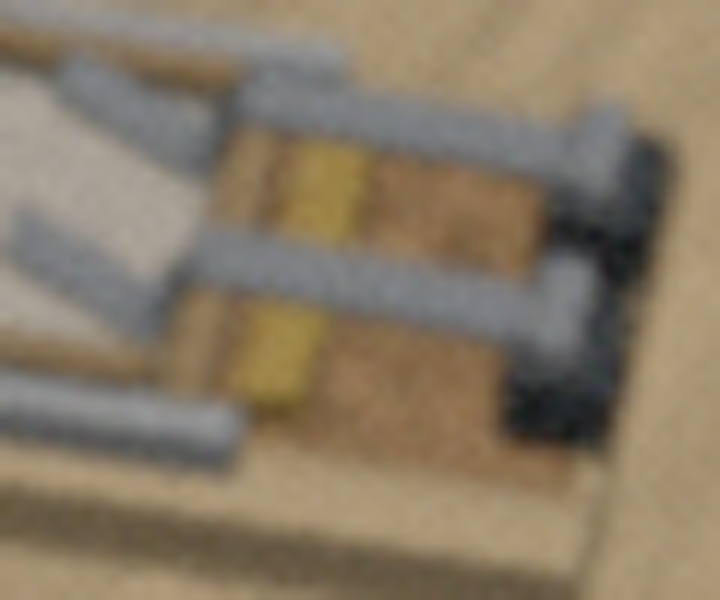

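There is still a gap of about 6 mm: the bar's front is at x 38.5 and the brass face at 45. The panel is only sticking by friction, so I lighten the bearing and advance.

Emit:
carry_out(
  moves="0 0 0 0 0 -0.4 0.1;0 0 0 0 0 -0.8 0.1;0 0 0 -0.7 0 -0.9 0.1;0 0 0 -1.4 0 -1 0.1;0 0 0 -1.4 0 -1 0.1",
)

```text
t: 15.05
eef_pos: [0.5894, 0.0101, 0.0352]
eef_rot: [-0.129, 0.992, 0.0, 0.001]
ft_force: [-2.0, -0.7, -5.8]
grip_width: 0.0295
finger_force: 30.0
```

```bash
python3 -c "
from h import *
jg();st()"
```

```text
front x 44.4 y 0.6 z 0.6 F jig -2.1 -0.15 -5.78 t 15.05
t 15.05 pos [0.5894 0.0101 0.0352] yaw 14.78 tilt [0.07 0.03] F [-1.99 -0.69 -5.78] M [-0.19  0.65 -0.01] w 0.0295 29.997397363185883 q [-0.18  0.57  0.07  1.91 -0.07  0.66  1.76]
```

Nearly home. I take off the lift and start pressing onto the stop.

Emit:
carry_out(
  moves="0 0 0 0 0 0.4 0.1;0 0 0 -0.5 0 0.6 0.1;0 0 0 -1 0 0.6 0.1;0 0 0 -1.5 0 0.6 0.1;0 0 0 -1.5 0 0.6 0.1",
)

```text
t: 15.55
eef_pos: [0.5897, 0.0102, 0.0349]
eef_rot: [-0.129, 0.992, 0.0, -0.0]
ft_force: [-6.9, -1.0, -1.4]
grip_width: 0.0299
finger_force: 30.0
```

```bash
python3 -c "
from h import *
jg();st()"
```

```text
front x 44.7 y 0.6 z 0.3 F jig -6.94 0.84 -1.36 t 15.55
t 15.55 pos [0.5897 0.0102 0.0349] yaw 14.79 tilt [-0.04  0.  ] F [-6.92 -0.98 -1.36] M [-0.49  1.67  0.11] w 0.0299 29.99926507472992 q [-0.18  0.58  0.07  1.9  -0.07  0.66  1.76]
```

Firm contact with the stop: +1.5 mm of command gave 5 N. About 1.7 mm more gives 12 N.

Emit:
carry_out(
  moves="0 0 0 -0.5 0 0 0.1;0 0 0 -1 0 -0.1 0.1;0 0 0 -1.5 0 -0.1 0.1;0 0 0 -1.5 0 -0.1 0.1;0 0 0 -1.5 0 -0.1 0.1",
)

```text
t: 16.05
eef_pos: [0.5897, 0.0101, 0.0348]
eef_rot: [-0.129, 0.992, 0.0, -0.002]
ft_force: [-10.5, -3.6, 0.4]
grip_width: 0.03
finger_force: 30.0
```

```bash
python3 -c "
from h import *
jg();st()"
```

```text
front x 44.8 y 0.5 z 0.2 F jig -11.09 -0.76 0.45 t 16.05
t 16.05 pos [0.5897 0.0101 0.0348] yaw 14.78 tilt [-0.19 -0.02] F [-10.52  -3.59   0.45] M [-0.57  2.34  0.14] w 0.03 30.000490844249725 q [-0.18  0.58  0.07  1.9  -0.07  0.67  1.76]
```

Emit:
carry_out(
  moves="0 0 0 -0.5 0 0 0.1;0 0 0 -0.8 0 0 0.1;0 0 0 -0.8 0 0 0.1;0 0 0 -0.8 0 0 0.1",
)

```text
t: 16.45
eef_pos: [0.5897, 0.0101, 0.0348]
eef_rot: [-0.129, 0.992, 0.0, -0.002]
ft_force: [-12.0, -2.7, 2.5]
grip_width: 0.0296
finger_force: 30.0
```

```bash
python3 -c "
from h import *
jg();st()"
```

```text
front x 44.8 y 0.5 z 0.2 F jig -12.28 0.48 2.52 t 16.45
t 16.45 pos [0.5897 0.0101 0.0348] yaw 14.78 tilt [-0.27 -0.03] F [-11.99  -2.7    2.52] M [-0.7   2.69  0.12] w 0.0296 30.001393854618073 q [-0.18  0.58  0.07  1.9  -0.07  0.67  1.76]
```

12.3 N on the stop, held. I relax most of the push and then open the fingers.

Emit:
carry_out(
  moves="0 0 0 1 0 0 0.1;0 0 0 2 0 0 0.1;0 0 0 2.5 0 0 0.1;0 0 0 2.5 0 0 0.1;0 0 0 2.5 0 0 0.4;0 0 0 2.5 0 0 0.7;0 0 0 2.5 0 0 1;0 0 0 2.5 0 0 1;0 0 0 2.5 0 0 1;0 0 0 2.5 0 0 1",
)

```text
t: 17.45
eef_pos: [0.5918, 0.0108, 0.0357]
eef_rot: [-0.129, 0.992, 0.0, 0.002]
ft_force: [0.5, -0.2, 0.6]
grip_width: 0.0717
finger_force: 0.0
```

```bash
python3 -c "
from h import *
jg();st()"
```

```text
front x 46.9 y 0.7 z 1.1 F jig 0.45 -0.31 0.62 t 17.45
t 17.45 pos [0.5918 0.0108 0.0357] yaw 14.8 tilt [0.22 0.06] F [ 0.52 -0.19  0.62] M [ 0.09 -0.    0.04] w 0.0717 0.0 q [-0.18  0.58  0.07  1.9  -0.07  0.66  1.76]
```

Emit:
carry_out(
  moves="0 0 0 0 0 0 1;0 0 0 0 0 -10 1;0 0 0 0 0 -30 1;0 0 0 0 0 -55 1;0 0 0 0 0 -80 1;0 0 0 30 0 -100 1;0 0 0 60 0 -110 1;0 0 0 60 0 -110 1;0 0 0 60 0 -110 1;0 0 0 60 0 -110 1",
)

```text
t: 18.45
eef_pos: [0.5339, -0.0043, 0.1456]
eef_rot: [-0.129, 0.992, 0.0, 0.002]
ft_force: [-0.0, -0.3, -0.1]
grip_width: 0.088
finger_force: 0.0
```

```bash
python3 - <<'E'
from h import *
st()
im,d,c=snap('scene','pics/s6.png')
a=np.radians(14.9);X=np.array([np.cos(a),np.sin(a)]);Y=np.array([-X[1],X[0]])
P=cloud(d,c);p=np.stack([(P[...,:2]-[.6413,.0233])@X,(P[...,:2]-[.6413,.0233])@Y,P[...,2]],-1)
r=(d>0)&(p[...,2]>.024)&(p[...,2]<.034)&(p[...,1]<-.03)&(p[...,1]>-.044)&(p[...,0]<-.03)&(p[...,0]>-.1)
print('rear',np.percentile(p[r][:,0],[0,2,5]).round(4))
for x in(-.05,-.03,0,.02):
  k=(d>0)&(abs(p[...,0]-x)<.01)&(abs(p[...,1]+.041)<.003); print(x,np.median(p[k][:,2]))
cv2.imwrite('pics/c6.png',cv2.resize(im[210:310,270:430,::-1],(800,500),interpolation=cv2.INTER_CUBIC))
E
```

```text
t 18.45 pos [ 0.5339 -0.0043  0.1456] yaw 14.82 tilt [0.25 0.07] F [-0.04 -0.33 -0.1 ] M [0.03 0.01 0.07] w 0.088 0.0 q [-0.19  0.34  0.09  1.98 -0.04  0.83  1.76]
rear [-0.0668 -0.0661 -0.065 ]
-0.05 0.02665673042486311
-0.03 0.028870100959299344
0 0.026877759664938442
0.02 0.028437256463696717
```

View pics/c6.png

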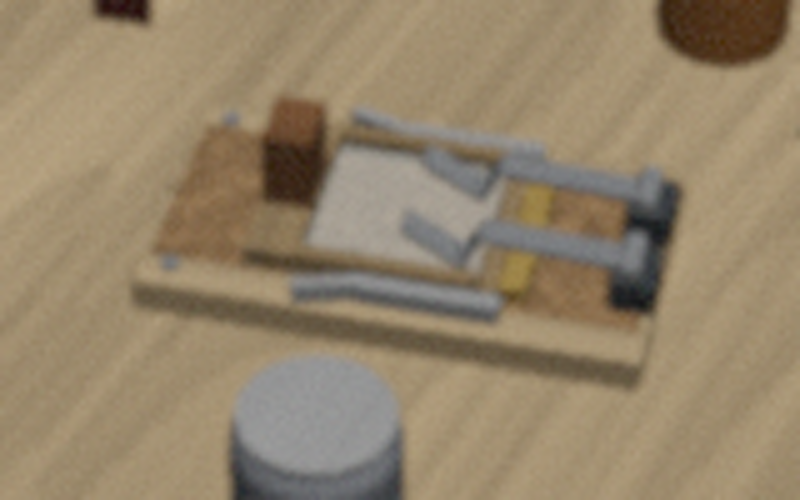

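The panel lies flat with its bar against the brass at (510,260). Both clip noses are on the glass, its rear edge is at x -65 to -66 mm (home is -65), and the gripper is clear. Handing in.

```bash
python3 -c "
from h import *
print(bot.job_done())"
```

```text
the job is handed in; nothing more can be done
None
```

The panel is seated against the brass stop after a 12.3 N push and lies flat with both clips on the glass. The gripper has let go and is clear; I handed the job in at about 18.5 s, and no verdict came back.

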